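Turn off the gas and lift the kettle off the grate

ROBOT

A 6-joint arm with a two-finger parallel gripper is mounted at the origin on the work surface. World frame = base frame: x ahead of the robot, y to its left, z up, the work surface at z = 0. Lengths are in m, angles in rad, forces in N, time in s.
With the tool pointing down it reaches from about 0.25 to 0.775 m from the base axis. Payload 8.9 kg.
Tool frame: the origin (TCP) lies between the finger pads; the fingertips stand ctrl.finger_overhang ahead of it and the grasp point (between the pads) lies 3 mm ahead of it (ctrl.finger_overhang is the distance from the TCP to the fingertips, in m); z points along the fingers, y is the line along which they close (so a half turn about z gives the same grasp; the last joint's range is limited). The gripper opens to 85 mm and grips with 20 to 120 N. Pads are 22 mm wide; open, the fingers measure 114 mm over their backs; the gripper's body (76 mm by 85 mm) begins 54 mm behind the grasp point. The pads swing forward as they close: fully open they stand 13 mm farther back than shut.
Start: joints at [-1.371, 0.291, -0.153, 1.127, 0, 1.431], TCP at [0.174, -0.495, 0.253] pointing down, gripper open.
Joint ranges: [-2.52, 2.52], [-0.91, 1.74], [-1.3, 1.37], [-1.96, 2.02], [-1.52, 1.47], [-3.14, 3.14]. Speed limits (rad/s): [2.22, 2.22, 2.79, 3.14, 3.14, 3.14].

INTERFACE

Orientations are given as a unit quaternion [w, x, y, z].
In Python, from workcell import ctrl gives the robot as it stands.
- The arm moves only by the shell command python3 -m handwheel 'ROWS' [FORCE]. ROWS is a JSON object of lists of equal length, an entry for each row: "hand": the finger opening in mm, from 0 to 85.4; "travel": the shift along the tool's x, y, z in mm, a list of three; "angular": the turn, a rotation vector about the tool's x, y, z in degrees, a list of three. In form: {"hand": [hand, ...], "travel": [[dx, dy, dz], ...], "angular": [[rx, ry, rz], ...]}. A call has 1 to 5 rows; each row is the pose to reach, as a shift and turn from the pose commanded when the call began, along the tool's axes at that moment; what a row does not reach only later rows make up. A row lasts 1/12 s, in which the tool goes at most 41.7 mm and 7.16 degrees, less where a joint would pass 70% of its speed; a pose out of reach is approached as far as the arm can. A call with a gripper value outside its range is refused whole. The fingers move at their own pace and stop on an object; FORCE is the grip in N (left out, the last holds). Time passes only in rows, so rows that repeat a pose let the fingers close. It gives the time, the measured TCP pose, the force, the opening and the grip force at its end, in the units of the state.
- ctrl.sense(): the state, without advancing time (a new reading comes with each control period).
- ctrl.read_camera(name): name is "scene" or "top" or "wrist"; returns a dict with "pixels" (400x640x3 uint8, red, green, blue), "fx", "fy", "cx", "cy" (pixels), "T" (4x4, takes a point from camera to world coordinates). Camera axes: x right, y down, z forward; pixel columns grow to the right and rows downward; lengths in m; the calibration is good to about 2 mm. The wrist camera is an equidistant fisheye: a pixel r from the principal point sees the ray r / f radians off the axis. A picture is of the moment at which its call begins. There is no depth.
- ctrl.hand_in(): hands the job in; it is judged then, once.
The state is a dict: "clock": time; "qpos": joint angles; "joint_vel": joint speeds; "joint_efforts": joint torques, N m; "position": TCP position; "eef_rot": TCP orientation; "force": force on the tool from outside, world axes, zero at the start; "torque": the same for the moment, N m; "opening": finger opening in m; "grip_force": force on a finger pad.
Only numpy, scipy, OpenCV 4.12 (cv2) and the standard library are available. Lean on these libraries where they do the work, as an engineer would, in place of code of your own. Each camera call takes 0.05 s, during which the arm holds its last target. There are 200 camera calls.

TASK

The kettle on the hob is about to boil over: turn off the burner it stands on (its knob is the one right in front of that burner; off is clockwise as far as it goes), then take the kettle by its handle, lift it straight up, at least 50 mm clear of the grate, and hold it there, level and steady over its burner. The job finishes with the robot still holding the kettle in the air. Keep the kettle level and on its burner until it is lifted, and leave the casserole, its knob and everything else as they are.

Things in the scene. Friction and masses are not known exactly. Their poses are not given: they have to be found in the camera images.
- hob: Built-in two-burner gas hob, a steel plate 380 mm deep (x) by 620 mm wide (y), 12 mm thick, fixed to the counter. Origin: centre of its underside, on the counter. Its x points away from the robot, its y to the robot's left (within 0.1 rad); its place varies. On it two black square grates, 200 mm wide, tops 45 mm above the counter.
- burner_left (a point): Centre of the left burner (robot's left, +y) at the height of the grate's top, 45 mm above the counter, at x +40 mm, y +160 mm in the hob's frame.
- burner_right (a point): The same for the right burner, at x +40 mm, y -160 mm in the hob's frame.
- knob_left (a joint): Left knob of the hob, in front of (nearer the robot than) the left burner. Value in rad: 0 = full flame, 1.57 = off, where it meets its stop; it grows as the knob turns clockwise seen from above. It starts somewhere between 0.1 and 0.5. Turning takes about 0.05 N m (friction); it stays where it is left, with no push-in.
- knob_right (a joint): Right knob of the hob, in front of (nearer the robot than) the right burner. Value in rad: 0 = full flame, 1.57 = off, where it meets its stop; it grows as the knob turns clockwise seen from above. It starts somewhere between 0.1 and 0.5. Turning takes about 0.05 N m (friction); it stays where it is left, with no push-in.
- knob_left_grip (a point): Point to grip the left knob: on its upright axis, 49 mm above the counter, at x -135 mm, y +160 mm in the hob's frame. The knob is a black disc 44 mm across (top 26 mm above the counter) with a bar across it, 42 mm long and 14 mm wide, gripped across its width from above; bar top 56 mm above the counter. The point's x axis lies along the bar.
- knob_right_grip (a point): The same for the right knob, at x -135 mm, y -160 mm in the hob's frame.
- knob_left_mark (a point): White-marked end of the left knob's bar, on top, 20 mm from the axis. At 0 rad the bar lies along the hob's y with the mark to the right (-y); at off (1.57) it lies along the hob's x with the mark towards the robot (-x).
- knob_right_mark (a point): The same for the right knob.
- kettle: Stainless steel kettle, 152 mm across, with a spout and a fixed black handle arching over the lid, 173 mm tall in all, 0.45 to 0.85 kg. It stands loose on one of the two grates, either one. Origin: centre of its underside; z up; x along the handle, towards the spout, whose tip is about 120 mm from the centre. It starts with the spout away from the robot, up to 1 rad to either side.
- kettle_handle (a point): Middle of the kettle's handle, 164 mm above its underside, above its centre of mass to within 4 mm. The handle is a level bar 100 mm long along the kettle's x, 18 mm wide and 18 mm tall, gripped across its width from above; the lid's knob (24 mm across) ends 43 mm below the bar's underside; the posts stand 52 to 66 mm either side of the middle.
- casserole: Steel casserole with lid and two side handles, 170 mm across, 116 mm tall, on the other grate. To be left alone. Origin: centre of its underside.
- salt: White salt shaker, 42 mm across, 80 mm tall, on the hob between the burners, towards the back. To be left alone. Origin: centre of its underside.
- bowl: Small bowl, 100 mm across, 45 mm tall, on the hob between the knobs. To be left alone. Origin: centre of its underside.
- mug: Mug, 80 mm across, 95 mm tall, on the counter left of the hob. To be left alone. Origin: centre of its underside.
- jar: Glass jar, 70 mm across, 120 mm tall, on the counter right of the hob. To be left alone. Origin: centre of its underside.
- spoon: Wooden spoon, 240 mm long, lying on the counter in front of the hob, on the right. To be left alone. Origin: its middle, on the counter.
- soap: Bottle, 60 mm across, 200 mm tall, on the counter left of the hob. To be left alone. Origin: centre of its underside.

How it is judged:
On the way, in this order (a step that is already met when the one before it is completed fails the run):
1. the burner under the kettle is off (its knob within 0.17 rad of the stop), the kettle still standing level on its grate (((horizontal distance between kettle and burner_left below 0.08 m and value of joint knob_left above 1.4 rad) or (horizontal distance between kettle and burner_right below 0.08 m and value of joint knob_right above 1.4 rad)) and z of kettle in the frame of hob below 0.055 m and angle between kettle's own z axis and vertical below 0.12 rad), for 0.2 s.
2. the kettle is lifted clear of the grate by the fingers, level, over its burner (((horizontal distance between kettle and burner_left below 0.08 m and value of joint knob_left above 1.4 rad) or (horizontal distance between kettle and burner_right below 0.08 m and value of joint knob_right above 1.4 rad)) and z of kettle in the frame of hob above 0.085 m and angle between kettle's own z axis and vertical below 0.12 rad and contact force between kettle and the fingers above 3 N and contact force between kettle and hob below 0.1 N and contact force between kettle and casserole below 0.1 N and contact force between kettle and salt below 0.1 N and contact force between kettle and bowl below 0.1 N), for 0.3 s.
At the end, for the whole second after the job is handed in: the kettle's knob is off (above 1.4 rad) and the fingers alone carry the kettle, its underside at least 45 mm above the grate, within 80 mm of its burner's axis, tilted under 0.12 rad, moving under 20 mm/s and 0.1 rad/s, touching nothing on the hob (((horizontal distance between kettle and burner_left below 0.08 m and value of joint knob_left above 1.4 rad) or (horizontal distance between kettle and burner_right below 0.08 m and value of joint knob_right above 1.4 rad)) and z of kettle in the frame of hob above 0.09 m and angle between kettle's own z axis and vertical below 0.12 rad and linear speed of kettle below 0.02 m/s and angular speed of kettle below 0.1 rad/s and contact force between kettle and the fingers above 3 N and contact force between kettle and hob below 0.1 N and contact force between kettle and casserole below 0.1 N and contact force between kettle and salt below 0.1 N and contact force between kettle and bowl below 0.1 N); the arm keeps its last pose, push and grip.
It fails at once if the kettle is tipped by more than 0.35 rad (angle between kettle's own z axis and vertical above 0.35 rad).
It fails at once if the kettle is lifted before its burner is off (z of kettle in the frame of hob above 0.06 m and not (value of joint knob_left above 1.4 rad) and not (value of joint knob_right above 1.4 rad)).
It fails at once if the kettle is taken away from its burner (over 150 mm from both) (not (horizontal distance between kettle and burner_left below 0.15 m) and not (horizontal distance between kettle and burner_right below 0.15 m)).
It fails at once if the casserole's knob is turned (by more than 0.2 rad) ((horizontal distance between kettle and burner_left below 0.08 m and distance of knob_right_mark from where it was at the start of the episode above 0.004 m) or (horizontal distance between kettle and burner_right below 0.08 m and distance of knob_left_mark from where it was at the start of the episode above 0.004 m)).
It fails at once if the casserole, salt, bowl, mug, jar, spoon or bottle is pushed or lifted by more than 25 mm (distance of any of casserole, salt, bowl, mug, jar, spoon, soap from where it was at the start of the episode above 0.025 m).
It also fails if it takes over 45 s, if anything falls off the work surface, if the arm or the gripper's body presses on something with over 40 N, if the wrist force passes 120 N, or if a joint passes its speed limit or range.

## Working session

There is one attempt and no reset: what is moved stays moved. The work goes in short steps, Python scripts to look and compute and a shell command to move; the robot and the scene stay as the last step left them, time stands still between calls to the robot, and variables do not carry over. Pictures are saved under pics/ and viewed, at most 10 in all, crops included, and the job is handed in when it is done.

```bash
mkdir -p pics
cat > h.py <<'E'
import numpy as np, cv2
from workcell import ctrl
from scipy.spatial.transform import Rotation as R
def shot(n,f):
    c=ctrl.read_camera(n); c['T']=np.array(c['T']); cv2.imwrite('pics/'+f+'.png',cv2.cvtColor(c['pixels'],cv2.COLOR_RGB2BGR)); np.save('pics/'+f+'.npy',c,allow_pickle=True); return c
def load(f): return np.load('pics/'+f+'.npy',allow_pickle=True).item()
def ray(c,u,v,fish=False):
    x,y=(u-c['cx'])/c['fx'],(v-c['cy'])/c['fy']
    if fish:
        r=np.hypot(x,y); d=np.array([x/r*np.sin(r),y/r*np.sin(r),np.cos(r)])
    else: d=np.array([x,y,1.])
    d=c['T'][:3,:3]@d; return c['T'][:3,3],d/np.linalg.norm(d)
def plane(c,u,v,z,fish=False):
    o,d=ray(c,u,v,fish); return o+d*(z-o[2])/d[2]
def tri(a,b):
    (o,d),(p,e)=a,b; s=np.linalg.lstsq(np.c_[d,-e],p-o,rcond=None)[0]
    x,y=o+s[0]*d,p+s[1]*e; return (x+y)/2,np.linalg.norm(x-y)
E
python3 - <<'E'
from h import *
for n in('scene','top'):
    c=shot(n,n+'0'); print(n,c['fx'],c['cx'],c['cy'],c['T'].round(3).tolist())
s=ctrl.sense();print(s,ctrl.finger_overhang)
E
```

```text
scene 436.6280190606624 322.56690488593097 192.4675379579022 [[-0.81, 0.407, -0.423, 1.059], [0.587, 0.587, -0.558, 0.759], [0.021, -0.699, -0.714, 1.087], [0.0, 0.0, 0.0, 1.0]]
top 497.62484955618004 320.7465637451106 196.52454172421258 [[0.009, -0.996, 0.093, 0.343], [-1.0, -0.008, 0.008, -0.015], [-0.007, -0.093, -0.996, 1.894], [0.0, 0.0, 0.0, 1.0]]
{'clock': 0.1, 'qpos': array([-1.37129547e+00,  2.91198704e-01, -1.54040862e-01,  1.12669631e+00,
       -1.19557659e-05,  1.43149139e+00]), 'joint_vel': array([ 0.0007753 , -0.00179576,  0.00227817,  0.00124152,  0.00172015,
       -0.00125561]), 'joint_efforts': array([ 1.94812455e-03, -5.37979066e+01,  3.31918824e+01,  9.35840537e-03,
       -1.68082806e-04,  3.33882511e-06]), 'position': array([ 0.17441508, -0.49479876,  0.25280656]), 'eef_rot': array([-5.69334416e-04,  9.85685449e-01,  1.68593802e-01, -2.31215715e-05]), 'force': array([ 0.23132445, -0.97285605, -0.39026122]), 'torque': array([-0.04112378, -0.01164411,  0.01485953]), 'grip_force': 0.0, 'opening': 0.08560714218634287} 0.022
```

View pics/scene0.png

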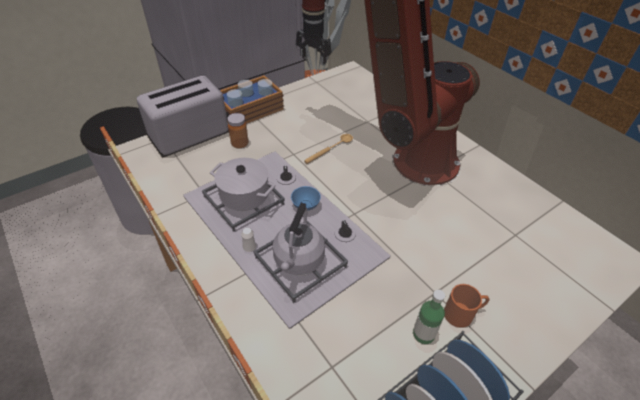

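View pics/top0.png

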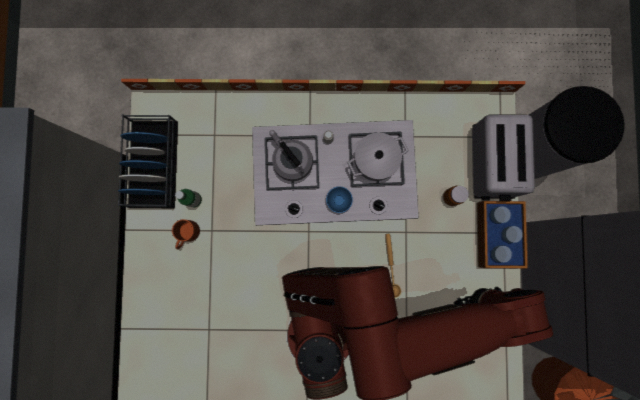

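The kettle is on the left burner, at about (290,155) in top and (300,250) in scene. Its knob is at about (294,209) in top and (345,230) in scene. Next I'll enlarge both views and measure.

Run:
```python
from h import *
t=load('top0');s=load('scene0')
a=cv2.resize(t['pixels'][120:220,255:350],None,fx=5,fy=5,interpolation=cv2.INTER_CUBIC)
b=cv2.resize(s['pixels'][195:285,255:365],None,fx=7,fy=6.5,interpolation=cv2.INTER_CUBIC)
cv2.imwrite('pics/topc.png',a[:,:,::-1]);cv2.imwrite('pics/scenec.png',b[:,:,::-1])
for n,c,(x0,y0,x1,y1) in(('top',t,(262,120,320,222)),('scene',s,(255,195,365,285))):
    g=c['pixels'].max(2); m=np.zeros_like(g); m[y0:y1,x0:x1]=(g[y0:y1,x0:x1]<50)*255
    k,l,st,ce=cv2.connectedComponentsWithStats(m)
    for i in range(1,k):
        if st[i,4]>15:
            r=cv2.minAreaRect(np.argwhere(l==i)[:,::-1].astype(np.float32)); print(n,st[i],ce[i].round(1),r)
hsv=cv2.cvtColor(t['pixels'],cv2.COLOR_RGB2HSV)
print(t['pixels'][200,265],t['pixels'][240,260],t['pixels'][130,335])
m=(hsv[...,1]<40)&(hsv[...,2]>60); q=np.zeros(m.shape,np.uint8); q[110:235,240:430]=m[110:235,240:430]*255
q=cv2.morphologyEx(q,cv2.MORPH_OPEN,np.ones((3,3)))
cs=max(cv2.findContours(q,0,2)[0],key=cv2.contourArea);r=cv2.minAreaRect(cs);p=cv2.boxPoints(r);print(r,p)
P=np.array([plane(t,u,v,.012) for u,v in p]);C=P.mean(0)
print(P.round(3),C)
e=sorted([(P[i]-P[i-1]) for i in range(4)],key=lambda d:-np.hypot(*d[:2]))[0]; e=e if e[1]>0 else -e
yaw=np.arctan2(-e[0],e[1]);print('yaw',yaw,'len',[np.linalg.norm(P[i]-P[i-1]).round(3) for i in range(4)])
M=R.from_euler('z',yaw).as_matrix()
for n,v in(('burner',[.04,.16,.033]),('knob',[-.135,.16,.037])):print(n,C+M@v)
```

```text
top [266 137   8   6  18] [269. 139.] ((268.9310607910156, 139.17242431640625), (2.888741970062256, 7.615774154663086), 66.80140686035156)
top [280 136  36   4  58] [297.8 137.5] ((297.50689697265625, 137.66636657714844), (2.1231577396392822, 35.011287689208984), 87.61405944824219)
top [279 142  22  26 345] [290.  155.6] ((290.4622802734375, 154.132080078125), (27.336132049560547, 18.79743003845215), 79.3803482055664)
top [277 168  34  15  70] [295.8 177. ] ((294.3460693359375, 176.08395385742188), (11.295324325561523, 33.37663650512695), 81.38435363769531)
top [286 186  13   3  16] [292.1 187.8] ((292.0, 187.0), (12.0, 2.0), -0.0)
top [288 204  12  11  86] [293.3 208.5] ((293.5000305175781, 208.50003051757812), (9.899494171142578, 9.899494171142578), 45.0)
scene [290 227  12   7  35] [296.5 230.4] ((295.7205505371094, 229.63233947753906), (10.461414337158203, 4.801959991455078), 30.963754653930664)
[135 130 136] [144 147 133] [127 121 126]
((334.5, 172.0), (123.99998474121094, 188.99996948242188), 90.0) [[240.00002 110.00001]
 [429.      110.00001]
 [429.      234.     ]
 [240.      234.     ]]
[[ 0.852  0.316  0.012]
 [ 0.857 -0.414  0.012]
 [ 0.38  -0.408  0.012]
 [ 0.374  0.305  0.012]] [ 0.61567194 -0.0502538   0.012     ]
yaw 0.006496544067334055 len [np.float64(0.478), np.float64(0.73), np.float64(0.477), np.float64(0.713)]
burner [0.65463166 0.11000269 0.045     ]
knob [0.47963535 0.1088658  0.049     ]
```

View pics/topc.png

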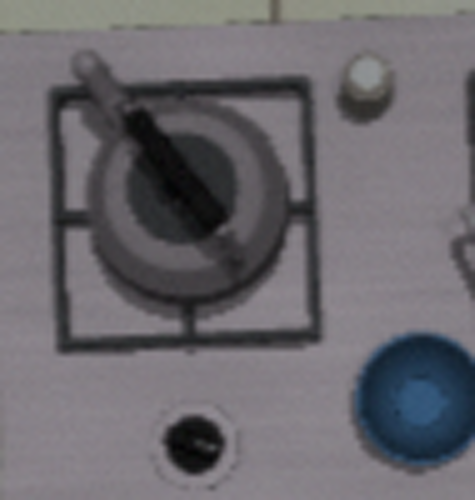

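View pics/scenec.png

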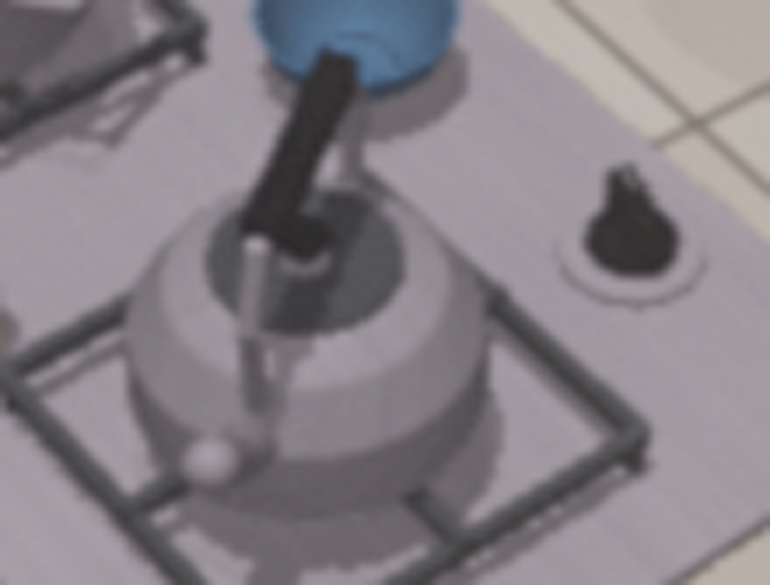

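The enlarged top view shows the handle bar from about (282.4,144) to (297.6,164.4), the knob at (294,209) with its mark to the right and slightly towards the robot, and the grate corners. In the scene view the bar runs from (303.3,204) to (292.6,229), and the knob bar's top is near (344.5,221.5).

Run:
```python
from h import *
t=load('top0');s=load('scene0')
T=lambda x,y:ray(t,255+x/5-.4,120+y/5-.4)
S=lambda x,y:ray(s,255+x/7-.43,195+y/6.5-.42)
for n,a,b in(('far end',(137,120),(262,222)),('near end',(213,222),(338,58)),('bar mid',(175,171),(300,140)),('knob top',(195,444),(627,180)),('knob disc',(195,447),(632,245))):
    print(n,*tri(T(*a),S(*b)))
P=np.array([plane(t,u,v,.012) for u,v in((253,126),(413,121),(417,218),(255,225))]);print(P.round(3),'C',P.mean(0),[np.linalg.norm(P[i]-P[i-1]).round(3) for i in range(4)])
G=np.array([plane(t,255+u/5-.4,120+v/5-.4,.045) for u,v in((52,90),(305,82),(320,338),(62,350))]);print('grate',G.mean(0),[np.linalg.norm(G[i]-G[i-1]).round(3) for i in range(4)])
d=G[0]-G[1]+G[3]-G[2];yaw=np.arctan2(-d[0],d[1])
d=P[0]-P[1]+P[3]-P[2];y2=np.arctan2(-d[0],d[1]);print(yaw,y2)
M=R.from_euler('z',y2).as_matrix();print('knob',G.mean(0)+M@[-.175,0,0],P.mean(0)+M@[-.135,.16,0])
x=plane(t,255+195/5-.4,120+447/5-.4,.012);print('ring',x)
print(plane(t,255+213/5-.4,120+449/5-.4,.056)-plane(t,255+192/5-.4,120+439/5-.4,.056))
s_=ctrl.sense();w,x,y,z=s_['eef_rot'];print(R.from_quat([x,y,z,w]).as_matrix().round(3))
```

```text
far end [0.68192006 0.13421543 0.20799093] 0.00031306298644148255
near end [0.61088218 0.08045519 0.2132041 ] 0.0004761297700614666
bar mid [0.64661033 0.10723871 0.20938857] 0.00037527103460097453
knob top [0.47033722 0.09958232 0.05842682] 0.002888499928817269
knob disc [0.46976113 0.10361343 0.01359265] 0.0008247701953945711
[[ 0.789  0.264  0.012]
 [ 0.813 -0.352  0.012]
 [ 0.44  -0.364  0.012]
 [ 0.408  0.249  0.012]] C [ 0.61270067 -0.05053349  0.012     ] [np.float64(0.381), np.float64(0.616), np.float64(0.374), np.float64(0.613)]
grate [0.64308526 0.1114953  0.045     ] [np.float64(0.198), np.float64(0.191), np.float64(0.195), np.float64(0.193)]
0.046769794835628785 0.04493242957606938
knob [0.46826189 0.10363477 0.045     ] [0.47065015 0.10324119 0.012     ]
ring [0.47017277 0.10343501 0.012     ]
[-0.00729804 -0.01566089  0.        ]
[[ 0.943  0.332 -0.   ]
 [ 0.332 -0.943  0.001]
 [ 0.    -0.001 -1.   ]]
```

Every value agrees with the text:
- **Handle:** middle at (0.6465, 0.107, 0.209), against 0.209 expected, with yaw about 0.65.
- **Knob:** axis at (0.470, 0.1035), top at 0.058 against 0.056.
- **Hob:** yaw 0.045, 613 by 377 mm against 620 by 380.
- **Knob angle:** about 0.48 rad.

I'll approach the knob with tool yaw about -115°, which keeps joint 6 within its range.

```bash
cat >> h.py <<'E'
def go(x,y,z,yaw):
    s=ctrl.sense(); q=s['eef_rot']; C=R.from_quat([q[1],q[2],q[3],q[0]])
    a=np.radians(yaw); T=R.from_matrix(np.array([[np.cos(a),np.sin(a),0],[np.sin(a),-np.cos(a),0],[0,0,-1]]))
    X=C.as_matrix()[:,0]
    print('t',round(s['clock'],2),'pos',s['position'].round(4),'yaw',np.degrees(np.arctan2(X[1],X[0])).round(1),'q6',s['qpos'][5].round(2),'F',s['force'].round(1),'Tz',s['torque'].round(2),'open',round(s['opening'],4),'grip',s['grip_force'])
    print('travel',(1000*C.inv().apply(np.array([x,y,z])-s['position'])).round(1),'ang',np.degrees((C.inv()*T).as_rotvec()).round(1))
E
python3 -m handwheel '{"hand":[85,85,85,85,85],"travel":[[29,-28,-4],[58,-56,-8],[87,-84,-12],[116,-112,-16],[143,-139,-20]],"angular":[[0,0,-7],[0,0,-14],[0,0,-21],[0,0,-28],[0,0,-35]]}'
python3 -c "
from h import *; go(.47,.1035,.25,-115)"
```

```text
clock: 0.52
position: [0.2634, -0.3145, 0.2732]
eef_rot: [-0.0, 0.888, 0.46, 0.0]
force: [1.2, 0.0, 0.2]
opening: 0.0851
grip_force: 0.0
t 0.52 pos [ 0.2634 -0.3145  0.2732] yaw 54.7 q6 1.13 F [1.2 0.  0.2] Tz [-0.   -0.02  0.04] open 0.0851 grip 0.0
travel [460.5 -72.7  23.4] ang [ -0.    0.  169.7]
```

```bash
python3 -m handwheel '{"hand":[85,85,85,85,85],"travel":[[40,-6,0],[80,-12,0],[120,-18,0],[160,-24,0],[200,-30,0]],"angular":[[0,0,-7],[0,0,-14],[0,0,-21],[0,0,-28],[0,0,-35]]}'
python3 -c "
from h import *; go(.45,.08,.22,-115)"
```

```text
clock: 0.93
position: [0.3554, -0.1345, 0.2734]
eef_rot: [0.0, 0.709, 0.705, 0.0]
force: [0.8, -0.9, -0.0]
opening: 0.085
grip_force: 0.0
t 0.93 pos [ 0.3554 -0.1345  0.2734] yaw 89.7 q6 1.02 F [ 0.8 -0.9 -0. ] Tz [-0.05 -0.08 -0.04] open 0.085 grip 0.0
travel [214.9  93.6  53.4] ang [  -0.     0.  -155.3]
```

```bash
python3 -m handwheel '{"hand":[85,85,85,85,85],"travel":[[36,16,0],[72,31,0],[108,47,0],[144,62,0],[180,78,0]],"angular":[[0,0,-7],[0,0,-14],[0,0,-21],[0,0,-28],[0,0,-35]]}'
python3 -m handwheel '{"hand":[85,85,85,85,85],"travel":[[0,0,0],[0,0,0],[0,0,0],[0,0,0],[0,0,0]],"angular":[[0,0,-7],[0,0,-14],[0,0,-21],[0,0,-28],[0,0,-35]]}'
python3 -m handwheel '{"hand":[85,85,85,85,85],"travel":[[0,0,0],[0,0,0],[0,0,0],[0,0,0],[0,0,0]],"angular":[[0,0,-7],[0,0,-14],[0,0,-21],[0,0,-28],[0,0,-35]]}'
python3 -m handwheel '{"hand":[85,85,85,85,85],"travel":[[0,0,0],[0,0,0],[0,0,0],[0,0,0],[0,0,0]],"angular":[[0,0,-7],[0,0,-14],[0,0,-21],[0,0,-28],[0,0,-35]]}'
python3 -c "
from h import *; go(.47,.1035,.2,-115)
c=shot('wrist','w1');print(c['fx'],c['cx'],c['cy'],c['T'].round(3).tolist())"
```

```text
clock: 1.35
position: [0.4351, 0.0449, 0.2732]
eef_rot: [-0.0, 0.464, 0.886, -0.0]
force: [0.9, -0.4, 0.4]
opening: 0.085
grip_force: 0.0
clock: 1.77
position: [0.4347, 0.043, 0.273]
eef_rot: [-0.0, 0.175, 0.984, -0.0]
force: [-0.5, -0.9, 0.7]
opening: 0.0849
grip_force: 0.0
clock: 2.18
position: [0.4348, 0.0428, 0.2731]
eef_rot: [-0.0, -0.128, 0.992, 0.0]
force: [0.8, 0.0, 0.6]
opening: 0.0848
grip_force: 0.0
clock: 2.6
position: [0.4348, 0.0428, 0.2731]
eef_rot: [-0.0, -0.421, 0.907, 0.0]
force: [-0.2, 0.2, -0.2]
opening: 0.0846
grip_force: 0.0
t 2.6 pos [0.4348 0.0428 0.2731] yaw -130.2 q6 -0.94 F [-0.2  0.2 -0.2] Tz [-0.   -0.02  0.03] open 0.0846 grip 0.0
travel [-69.1  12.3  73. ] ang [  0.   -0.  -15.2]
309.70691628693146 316.7732096373822 196.4009609685913 [[-0.763, 0.618, 0.19, 0.386], [0.647, 0.729, 0.224, -0.014], [0.0, 0.294, -0.956, 0.394], [0.0, 0.0, 0.0, 1.0]]
```

View pics/w1.png

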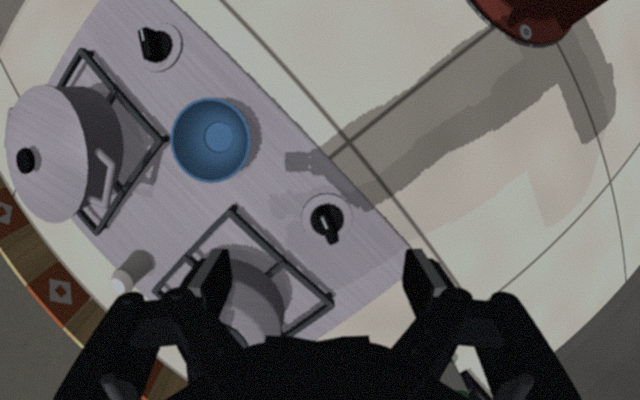

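The wrist view shows the left knob at about (325,220) and part of the kettle behind the left finger. I'll zoom in on the knob.

Run:
```python
from h import *
c=load('w1');a=cv2.resize(c['pixels'][185:260,290:365],None,fx=8,fy=8,interpolation=cv2.INTER_CUBIC);a=cv2.convertScaleAbs(a,alpha=1.8);cv2.imwrite('pics/w1c.png',a[:,:,::-1])
```

```text
(no output)
```

View pics/w1c.png

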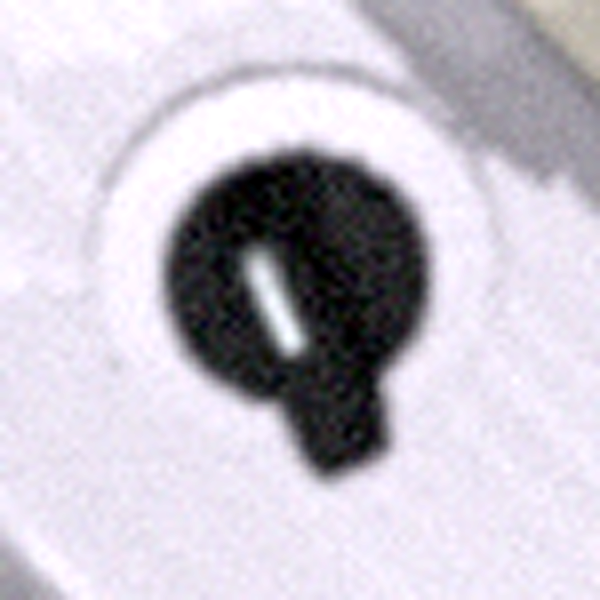

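The white mark runs from (258,250) to (293,350) in the crop. The bar's far end is near (355,460), with the axis just past the mark's inner end.

Run:
```python
from h import *
c=load('w1');P=lambda x,y,z:plane(c,290+x/8-.44,185+y/8-.44,z,True)
a,b,e=P(258,250,.056),P(293,350,.056),P(340,460,.056)
print(a,b,e,np.degrees(np.arctan2(*(a-b)[1::-1])),np.degrees(np.arctan2(*(a-e)[1::-1])),np.linalg.norm(a-b),np.linalg.norm(a-e))
d=(a-b)/np.linalg.norm(a-b);print('axis guess',a-.020*d)
print('ring',P(295,265,.012))
# height of knob ring: triangulate top and wrist; bar mark too
t=load('top0')
print(tri(ray(c,290+295/8-.44,185+265/8-.44,True),ray(t,255+195/5-.4,120+447/5-.4)))
print(tri(ray(c,290+258/8-.44,185+250/8-.44,True),ray(t,255+215/5-.4,120+450/5-.4)))
```

```text
[0.46386163 0.08697059 0.056     ] [0.47010251 0.1024854  0.056     ] [0.47625387 0.12103248 0.056     ] -111.91260114584561 -109.99217038160607 0.0167229687603524 0.036246100715036124
axis guess [0.47132547 0.10552568 0.056     ]
ring [0.47104814 0.10613528 0.012     ]
(array([0.46925831, 0.10302533, 0.02132352]), np.float64(0.0006707215941685505))
(array([0.4643469 , 0.08623945, 0.05691309]), np.float64(0.001665184737181771))
```

```bash
python3 -c "
from h import *; go(.4705,.1045,.13,-112)"
```

```text
t 2.65 pos [0.4348 0.0428 0.2731] yaw -129.7 q6 -0.95 F [-0.2  0.1 -0.8] Tz [ 0.02 -0.03 -0.02] open 0.0852 grip 0.0
travel [-70.4  11.9 143. ] ang [  0.   -0.  -17.7]
```

```bash
python3 -m handwheel '{"hand":[40,40,40,40,40],"travel":[[-14,2,28],[-28,5,57],[-42,7,86],[-56,10,115],[-70,12,143]],"angular":[[0,0,-3.5],[0,0,-7],[0,0,-10.5],[0,0,-14],[0,0,-17.7]]}'
python3 -m handwheel '{"hand":[40,40],"travel":[[0,0,0],[0,0,0]],"angular":[[0,0,0],[0,0,0]]}'
python3 -c "
from h import *; go(.4705,.1045,.054,-112)
shot('wrist','w2')"
```

```text
clock: 3.07
position: [0.4713, 0.1044, 0.1288]
eef_rot: [-0.0, -0.553, 0.833, 0.0]
force: [-0.1, -0.0, -0.3]
opening: 0.0402
grip_force: 0.0
clock: 3.23
position: [0.4702, 0.1039, 0.1292]
eef_rot: [-0.002, -0.552, 0.834, 0.001]
force: [-0.7, 0.2, 0.3]
opening: 0.0401
grip_force: 0.0
t 3.23 pos [0.4702 0.1039 0.1292] yaw -113.0 q6 -1.1 F [-0.7  0.2  0.3] Tz [-0.    0.06  0.02] open 0.0401 grip 0.0
travel [-0.8 -0.3 75.2] ang [ 0.2 -0.1 -1. ]
```

View pics/w2.png

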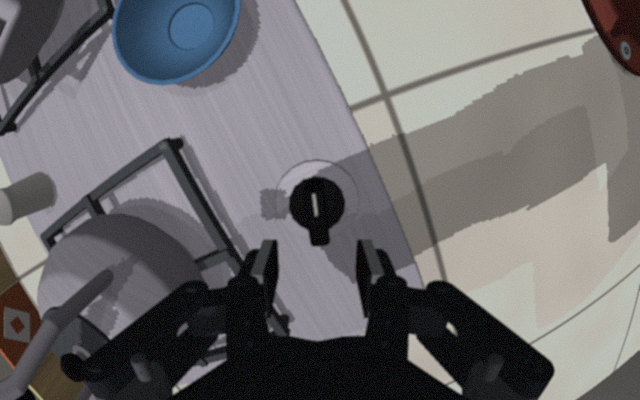

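The bar, at (316,205) to (320,243), sits between the fingers at x 272 and 362 and is closely aligned with them. I'll descend.

```bash
python3 -m handwheel '{"hand":[40,40,40,40,40],"travel":[[-1,0,20],[-1,0,40],[-1,0,60],[-1,0,75],[-1,0,75]],"angular":[[0,0,0],[0,0,0],[0,0,0],[0,0,0],[0,0,0]]}'
python3 -m handwheel '{"hand":[10,10,10,10,10],"travel":[[0,0,0],[0,0,0],[0,0,0],[0,0,0],[0,0,0]],"angular":[[0,0,0],[0,0,0],[0,0,0],[0,0,0],[0,0,0]]}' 40
python3 -c "
from h import *; go(.4705,.1045,.054,-112)"
```

```text
clock: 3.7
position: [0.4711, 0.1039, 0.0548]
eef_rot: [-0.001, -0.551, 0.834, 0.0]
force: [-0.6, -0.8, 0.8]
opening: 0.04
grip_force: 0.0
clock: 4.12
position: [0.4711, 0.1055, 0.057]
eef_rot: [0.0, -0.553, 0.833, 0.001]
force: [-6.5, 5.2, 9.3]
opening: 0.0133
grip_force: 39.5
t 4.12 pos [0.4711 0.1055 0.057 ] yaw -112.9 q6 -1.1 F [-6.5  5.2  9.3] Tz [ 0.92  1.57 -0.11] open 0.0133 grip 39.545384645462036
travel [1.1 0.1 3. ] ang [ 0.1  0.1 -0.9]
```

Gripped at 13.3 mm. The tips press on the disc a little, so I'll ease up 3 mm and turn clockwise.

```bash
python3 -m handwheel '{"hand":[10,10,10,10,10],"travel":[[0,1,-3],[0,1,-3],[0,1,-3],[0,1,-3],[0,1,-3]],"angular":[[0,0,5],[0,0,11],[0,0,17],[0,0,23],[0,0,29]]}' 40
python3 -m handwheel '{"hand":[10,10,10,10,10],"travel":[[0,0,0],[0,0,0],[0,0,0],[0,0,0],[0,0,0]],"angular":[[0,0,6],[0,0,12],[0,0,18],[0,0,24],[0,0,29]]}'
python3 -c "
from h import *; go(.4705,.1045,.057,-177.4)"
```

```text
clock: 4.53
position: [0.4709, 0.1053, 0.0583]
eef_rot: [0.0, -0.324, 0.946, 0.0]
force: [4.5, 2.9, -25.7]
opening: 0.0129
grip_force: 43.5
clock: 4.95
position: [0.4711, 0.105, 0.0583]
eef_rot: [0.0, -0.076, 0.997, 0.0]
force: [4.8, 0.7, -27.3]
opening: 0.0127
grip_force: 43.4
t 4.95 pos [0.4711 0.105  0.0583] yaw -171.2 q6 -0.09 F [  4.8   0.7 -27.3] Tz [ 0.28 -1.13  0.12] open 0.0127 grip 43.421727418899536
travel [ 0.6 -0.4  1.3] ang [0.  0.  6.2]
```

```bash
python3 -m handwheel '{"hand":[10,10,10,10,10],"travel":[[0,0,2],[0,0,2],[0,0,2],[0,0,2],[0,0,2]],"angular":[[0,0,3],[0,0,5],[0,0,7],[0,0,8],[0,0,8]]}'
python3 -c "
from h import *; go(.4705,.1045,.057,-177.4)"
```

```text
clock: 5.37
position: [0.4713, 0.105, 0.058]
eef_rot: [0.001, -0.01, 1.0, -0.0]
force: [-4.4, -0.7, 8.7]
opening: 0.013
grip_force: 52.4
t 5.37 pos [0.4713 0.105  0.058 ] yaw -178.9 q6 0.05 F [-4.4 -0.7  8.7] Tz [-0.17  0.98  1.01] open 0.013 grip 52.401827573776245
travel [ 0.8 -0.5  1. ] ang [-0.   0.1 -1.5]
```

The moment of 1.0 N m shows the knob is against its stop. I'll release and rise.

```bash
python3 -m handwheel '{"hand":[40,40,40,40,40],"travel":[[0,0,0],[0,0,0],[0,0,0],[0,0,-20],[0,0,-50]],"angular":[[0,0,-1],[0,0,-1],[0,0,-1],[0,0,-1],[0,0,-1]]}'
python3 -m handwheel '{"hand":[60,60,60,60,60],"travel":[[0,0,-35],[0,0,-70],[0,0,-105],[0,0,-140],[0,0,-165]],"angular":[[0,0,0],[0,0,0],[0,0,0],[0,0,0],[0,0,0]]}'
python3 - <<'E'
from h import *; go(.6465,.107,.29,-143)
c=shot('wrist','w3')
t=shot('top','t3')
a=cv2.resize(c['pixels'],(640,400))
cv2.imwrite('pics/w3v.png',a[:,:,::-1])
E
```

```text
clock: 5.78
position: [0.4692, 0.1048, 0.1052]
eef_rot: [-0.002, -0.018, 1.0, -0.0]
force: [0.5, -0.3, -0.9]
opening: 0.04
grip_force: 0.0
clock: 6.2
position: [0.4715, 0.105, 0.2748]
eef_rot: [0.002, -0.018, 1.0, 0.0]
force: [0.9, -0.0, -0.0]
opening: 0.0602
grip_force: 0.0
t 6.2 pos [0.4715 0.105  0.2748] yaw -177.9 q6 0.03 F [ 0.9 -0.  -0. ] Tz [-0.04 -0.01  0.05] open 0.0602 grip 0.0
travel [-175.    -4.4  -14.5] ang [ -0.1   0.2 -34.9]
```

View pics/w3v.png

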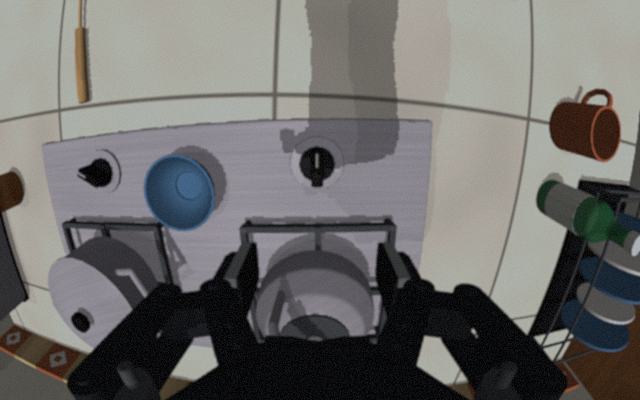

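The knob's bar now lies along x with the mark towards the robot, at (317,160), so it is off. The kettle is undisturbed. Next I'll move above the handle.

```bash
python3 -m handwheel '{"hand":[60,60,60,60,60],"travel":[[-35,-1,-8],[-70,-2,-15],[-105,-3,-15],[-140,-4,-15],[-175,-4,-15]],"angular":[[0,0,-7],[0,0,-14],[0,0,-21],[0,0,-28],[0,0,-35]]}'
python3 -m handwheel '{"hand":[60,60],"travel":[[0,0,0],[0,0,0]],"angular":[[0,0,0],[0,0,0]]}'
python3 - <<'E'
from h import *; go(.6465,.107,.207,-143)
c=shot('wrist','w4')
E
```

```text
clock: 6.72
position: [0.6473, 0.1073, 0.2854]
eef_rot: [-0.0, -0.321, 0.947, 0.0]
force: [1.3, -0.0, 0.5]
opening: 0.0599
grip_force: 0.0
clock: 6.88
position: [0.6466, 0.1072, 0.2835]
eef_rot: [-0.002, -0.318, 0.948, 0.0]
force: [-0.5, -0.1, -0.0]
opening: 0.0596
grip_force: 0.0
t 6.88 pos [0.6466 0.1072 0.2835] yaw -143.0 q6 -0.59 F [-0.5 -0.1 -0. ] Tz [-0.01  0.04  0.03] open 0.0596 grip 0.0
travel [ 0.  -0.2 76.5] ang [ 0.1 -0.2  0. ]
```

View pics/w4.png

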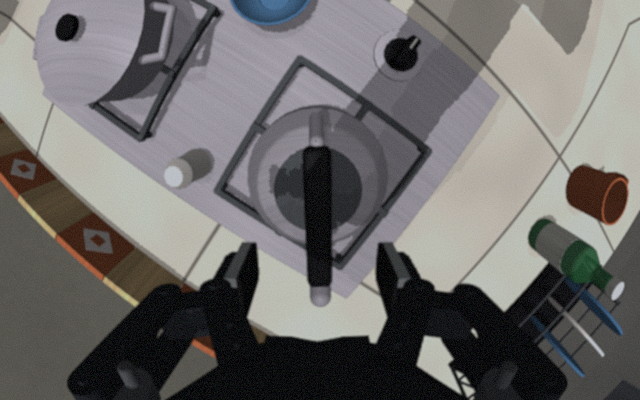

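The bar runs from (316,147) to (318,285), aligned and centred between the pads at 250 and 385. I'll check its middle and height against the first view.

Run:
```python
from h import *
c=load('w4');t=load('top0')
a,b=plane(c,317,148,.218,True),plane(c,318,285,.218,True);print(a,b,(a+b)/2,np.linalg.norm(a-b))
T=lambda x,y:ray(t,255+x/5-.4,120+y/5-.4)
print(tri(ray(c,317,148,True),T(213,222)),tri(ray(c,318,285,True),T(137,120)))
```

```text
[0.60732807 0.07844083 0.218     ] [0.68426126 0.13727649 0.218     ] [0.64579466 0.10785866 0.218     ] 0.0968522060802051
(array([0.60579178, 0.07788632, 0.23899073]), np.float64(0.0029519420704592937)) (array([0.67743498, 0.13206782, 0.23103954]), np.float64(5.379040228358928e-05))
```

The middle agrees within 1 mm and the length is 97 mm against 100. I'll descend and grip.

```bash
python3 -m handwheel '{"hand":[60,60,60,60,60],"travel":[[0,0,20],[0,0,40],[0,0,60],[0,0,75],[0,0,75]],"angular":[[0,0,0],[0,0,0],[0,0,0],[0,0,0],[0,0,0]]}'
python3 -m handwheel '{"hand":[5,5,5,5,5],"travel":[[0,0,0],[0,0,0],[0,0,0],[0,0,0],[0,0,0]],"angular":[[0,0,0],[0,0,0],[0,0,0],[0,0,0],[0,0,0]]}' 70
python3 -m handwheel '{"hand":[5,5,5,5],"travel":[[0,0,0],[0,0,0],[0,0,0],[0,0,0]],"angular":[[0,0,0],[0,0,0],[0,0,0],[0,0,0]]}'
python3 -c "
from h import *; go(.6465,.107,.207,-143)"
```

```text
clock: 7.35
position: [0.6428, 0.1075, 0.2087]
eef_rot: [-0.002, -0.318, 0.948, 0.001]
force: [-0.8, 0.3, -0.1]
opening: 0.06
grip_force: 0.0
clock: 7.77
position: [0.6465, 0.1078, 0.2131]
eef_rot: [0.001, -0.318, 0.948, -0.0]
force: [-1.5, 2.1, 7.0]
opening: 0.0172
grip_force: 70.2
clock: 8.1
position: [0.6465, 0.1078, 0.213]
eef_rot: [0.001, -0.318, 0.948, -0.0]
force: [-1.6, 1.4, 7.5]
opening: 0.0169
grip_force: 70.2
t 8.1 pos [0.6465 0.1078 0.213 ] yaw -142.9 q6 -0.59 F [-1.6  1.4  7.5] Tz [0.23 0.32 0.  ] open 0.0169 grip 70.22296071052551
travel [ 0.5 -0.7  6. ] ang [-0.1  0.1  0.1]
```

```bash
python3 -m handwheel '{"hand":[5,5,5,5,5],"travel":[[0,0,-3],[0,0,-7],[0,0,-13],[0,0,-20],[0,0,-27]],"angular":[[0,0,0],[0,0,0],[0,0,0],[0,0,0],[0,0,0]]}'
python3 -m handwheel '{"hand":[5,5,5,5,5],"travel":[[0,0,-8],[0,0,-16],[0,0,-24],[0,0,-32],[0,0,-40]],"angular":[[0,0,0],[0,0,0],[0,0,0],[0,0,0],[0,0,0]]}'
python3 -m handwheel '{"hand":[5,5,5,5,5],"travel":[[0,0,-6],[0,0,-11],[0,0,-14],[0,0,-15],[0,0,-15]],"angular":[[0,0,0],[0,0,0],[0,0,0],[0,0,0],[0,0,0]]}'
python3 -m handwheel '{"hand":[5,5,5,5,5],"travel":[[0,0,0],[0,0,0],[0,0,0],[0,0,0],[0,0,0]],"angular":[[0,0,0],[0,0,0],[0,0,0],[0,0,0],[0,0,0]]}'
python3 - <<'E'
from h import *; go(.6465,.107,.29,-143)
a=shot('scene','s5')['pixels'][100:340,180:480]
a=cv2.resize(a,None,fx=2.4,fy=2.4,interpolation=cv2.INTER_CUBIC);cv2.imwrite('pics/s5c.png',a[:,:,::-1])
E
```

```text
clock: 8.52
position: [0.6459, 0.1074, 0.2388]
eef_rot: [-0.0, -0.318, 0.948, 0.0]
force: [-0.1, -0.2, -5.0]
opening: 0.0166
grip_force: 68.5
clock: 8.93
position: [0.646, 0.1075, 0.2793]
eef_rot: [0.0, -0.318, 0.948, -0.0]
force: [-0.1, -0.9, -5.1]
opening: 0.0167
grip_force: 68.5
clock: 9.35
position: [0.646, 0.1075, 0.2934]
eef_rot: [0.0, -0.318, 0.948, -0.0]
force: [0.8, 0.6, -6.3]
opening: 0.0167
grip_force: 68.6
clock: 9.77
position: [0.6459, 0.1075, 0.2932]
eef_rot: [-0.0, -0.318, 0.948, 0.0]
force: [0.1, 0.5, -5.4]
opening: 0.0168
grip_force: 68.6
t 9.77 pos [0.6459 0.1075 0.2932] yaw -142.9 q6 -0.59 F [ 0.1  0.5 -5.4] Tz [ 0.02  0.01 -0.04] open 0.0168 grip 68.56642127037048
travel [-0.2 -0.7  3.2] ang [ 0.  -0.   0.1]
```

View pics/s5c.png

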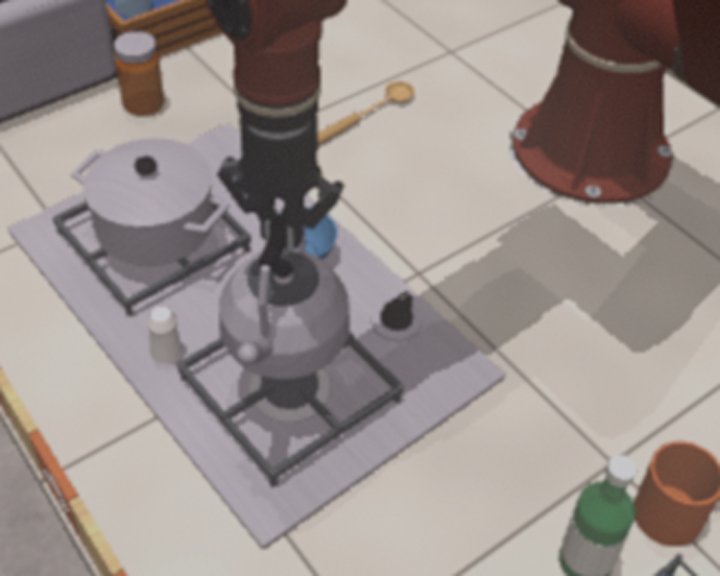

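The picture shows the kettle held level over its burner at about (285,315), clear of the grate. The TCP rose 80 mm and the load is 5.4 N, steady. I'm handing in.

```bash
python3 -c "
from workcell import ctrl; print(ctrl.hand_in())"
```

```text
the job is handed in; nothing more can be done
None
```

I turned the left burner's knob to its off stop, then lifted the kettle by its handle about 80 mm straight up and handed the job in with it held level and steady over that burner; the hand-in did not report a verdict.

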